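Load the lift-up display case

TASK

Put the flat hinged tin into the little display case: take the case's flap by the middle of its pull and raise it until its stay locks and it stands up by itself, and lay the tin flat, right way up, on the case's floor. Then unlock the stay by squeezing the two ends of the pull together, lower the flap by hand and let go only for the last few centimetres, so that it ends fully shut over the tin. Leave the jars and the card box where they are.

Things in the scene. Friction and masses are not known exactly. Their poses are not given: they have to be found in the camera images.
- case: Low dark-wood display case, fixed, 170 mm deep (its x), 220 mm wide (its y), open at the top under a flap with a clear pane. Origin: centre of its underside on the table; +x points to its rear (hinge side), -x to its front (pull side, towards the robot), z up. Inside 154 x 204 mm; front wall 46 mm high, rear wall 68 mm.
- case_floor (a point): Centre of the case's inner floor, 10 mm above the table; axes as the case. When up, the flap stands almost upright at the rear, its pull 0.30 m high and 20 mm in front of the hinge line: keep the wrist clear of it by laying the tin in the front half or tilting the hand.
- cheeks (a point): Midway between the tops of two wooden cheeks (10 mm thick, 62 mm high, inner faces at case y = +-38 mm) that project 68 mm forward from the case's front wall, on both sides of the shut pull. They guard its ends: while the flap is shut the pull can be gripped only across its bar, front to back. Axes as the case.
- stay_post (a point): Top of a narrow fixed steel post, 196 mm high, outside the case's right-hand (-y) wall near the rear, which carries the stay's catch. Keep clear of it.
- flap (a joint): Angle of the flap about its hinge, rad: 0 shut (it then slopes 0.175 rad down to the front), growing as it rises, stop at 1.735. Past about 1.68 its spring bolt snaps over the catch; let go, it stands somewhere from 1.655 to the stop and cannot sink below 1.65. From 1.42 on raising takes some 2 N more. Unlocked, it (0.3 kg, lightly damped) drops fast if let go.
- flap_hinge (a point): Middle of the hinge line, at the case's rear top edge: 85 mm behind the case's centre, 80 mm above the table. The hinge line runs along the case's y; the flap opens by a positive turn about case +y. Axes as the case.
- pull_bar (a point): Where to grip the pull across its bar, front to back: on the axis of the round steel bar (14 mm thick, along case y), midway between its two stems (38 mm free between them), 225 mm from the hinge line, 6 mm to the +y side of the pull's middle. A 40 mm gap to the flap's edge leaves room for a finger. Height angle of the line hinge-bar above level: flap angle - 0.175. Axes turn with the flap.
- pull_ends (a point): Middle of the whole pull, which is 62 mm long along case y (ends at +-31 mm) and 14 mm thick, 225 mm from the hinge line. Its +y end is fixed, its -y end is the release cap: squeezing the two ends together unlocks the stay. Axes turn with the flap.
- release_cap (a point): Outer face of the sprung cap, the pull's -y end, 14 mm across. It goes in 6.5 mm (4.5 N at first, 8 N fully in) and draws the bolt back; keep it in until the flap has sunk below 1.4 rad. Fingers on the ends would strike the cheeks: let go at 0.25 to 0.35 rad; from there the flap falls shut by itself. Axes turn with the flap.
- tin_centre (a point): Centre of the loose flat hinged tin, 61 x 88 x 22 mm (x, y, z), plain brass-brown, lying flat on the table, 0.11 kg; its lid does not open here. Point lies 11 mm above its underside; z up. Grip it from above across its 59 mm side (its x).
- jar_tester_2: Bystander: open glass tester candle, 67 mm wide, 74 mm tall; origin at its underside.
- card_box_2: Bystander: clear flat card tray 65 x 92 x 19 mm; origin at its underside.
- jar_front: Bystander: lidded candle jar 69 mm wide, 82 mm tall; origin at its underside.
- sign_board (a point): Fixed obstacle: centre of a thin upright dark board, 226 mm wide, its top 0.53 m above the table, on a wooden plinth 296 mm square and 195 mm high whose one corner points at the robot (210 mm in front of this point). Pass round its front, between it and the robot, when going from one side to the other.
There are look-alikes about, which are no part of the job. Of the things that look like the part that bears tin_centre, the middle-sized one is meant.

How it is judged (in metres and radians):
On the way, in this order (a step that is already met when the one before it is completed fails the run):
1. the flap stands up on its locked stay (above 1.64 rad), untouched (value of joint flap above 1.64 rad and velocity of joint flap between -0.05 and 0.05 rad/s and contact force between case and the fingers below 0.1 N and contact force between case and the arm below 0.1 N), for 0.4 s.
2. the tin lies flat on the case's floor, released, with the flap still up (x of tin_centre in the frame of case between -0.07 and 0.07 m and y of tin_centre in the frame of case between -0.09 and 0.09 m and z of tin_centre in the frame of case below 0.028 m and angle between tin_centre's own z axis and vertical below 0.12 rad and value of joint flap above 1.64 rad and contact force between wax_tin and the fingers below 0.1 N), for 0.2 s.
At the end, for the whole second after the job is handed in: The flap is fully shut (below 0.03 rad) and the tin lies flat (within 0.12 rad), right way up, at rest on the case's floor (x of tin_centre in the frame of case between -0.07 and 0.07 m and y of tin_centre in the frame of case between -0.09 and 0.09 m and z of tin_centre in the frame of case below 0.028 m and angle between tin_centre's own z axis and vertical below 0.12 rad and value of joint flap below 0.03 rad and linear speed of wax_tin below 0.01 m/s); the robot touches nothing.
It fails at once if the flap is let fall (sinks faster than 1.6 rad/s while still above 0.45 rad) (velocity of joint flap below -1.6 rad/s and value of joint flap above 0.45 rad).
It fails at once if a jar or the card box is moved more than 30 mm (distance of any of jar_tester_2, card_box_2, jar_front from where it was at the start of the episode above 0.03 m).
It fails at once if a jar is tipped (angle between any of jar_tester_2, jar_front's own z axis and vertical above 0.3 rad).
It also fails if it takes over 72 s, if anything falls off the work surface, if the arm or the gripper's body presses on something with over 40 N, if the wrist force passes 120 N, or if a joint passes its speed limit or range.

ROBOT

A 6-joint arm with a two-finger parallel gripper is mounted at the origin on a cart in front of the work surface, level with it; the furniture and walls round the work are solid. World frame = base frame: x ahead of the robot, y to its left, z up, the work surface at z = 0. Lengths are in mm, angles in degrees, forces in N, time in s.
With the tool pointing down it reaches from about 300 to 850 mm from the base axis. Payload 4.2 kg.
Tool frame: the origin (TCP) lies between the finger pads; the fingertips stand 22 mm ahead of it and the grasp point (between the pads) lies 3 mm ahead of it; z points along the fingers, y is the direction in which the jaws open and shut (so a half turn about z gives the same grasp; the last joint's range is limited). The gripper opens to 91 mm and grips with 3 to 60 N. Pads are 32 mm wide; open, the fingers measure 118 mm over their backs; the gripper's body (76 mm by 178 mm) begins 60 mm behind the grasp point.
Start: joints at [67.781, 18.312, 89.639, -0, 72.044, -1.146], TCP at [206.752, 536.558, 235.976] pointing down, gripper open.
Joint ranges: [-177.97, 177.97], [-48.28, 115.42], [12.27, 149.76], [-77.06, 257.06], [2.81, 150.46], [-146.56, 146.56]. Speed limits (degrees/s): [147.25, 147.25, 180, 180, 180, 180].

INTERFACE

Orientations are given as [roll, pitch, yaw] about the fixed x, y, z axes, in that order (R = Rz(yaw) Ry(pitch) Rx(roll)).
In Python, from workcell import * gives the robot as it stands.
- The arm moves only by the shell command python3 -m jog 'ROWS' [OPENING] [FORCE]. ROWS is text: rows parted by semicolons, each of 6 numbers parted by spaces: the shift along the tool's x, y, z in units of 0.5 m (1.0 is 0.5 m), then the turn, a rotation vector about the tool's x, y, z in units of pi/2 rad (1.0 is pi/2 rad). A call has 1 to 20 rows; each row is the pose to reach, as a shift and turn from the pose measured when the call began, along the tool's axes at that moment; what a row does not reach only later rows make up. A row lasts 1/12 s, in which the tool goes at most 41.7 mm and 7.16 degrees, less where a joint would pass 70% of its speed; a pose out of reach is approached as far as the arm can. A call with a number of a shift or a turn outside -1 to 1 is refused whole. A call with a gripper value outside its range is refused whole. OPENING is the opening, from -1 (shut) to 1 (fully open), set as the call begins (- or left out, the last holds). The fingers move at their own pace and stop on an object; FORCE is the grip in N (left out, the last holds). Time passes only in rows, so rows that repeat a pose let the fingers close. It gives the time, the measured TCP pose, the force and the opening at its end, in the units of the state.
- state(): the state, without advancing time (a new reading comes with each control period).
- grab_frame(name): name is "scene" or "side" or "wrist"; returns the picture (420x560x3 uint8, red, green, blue); there is no depth.
- calibration(name): a dict with "mtx" (3x3 intrinsics, pixels), "rvec" (rotation vector, rad) and "tvec" (3), from world to camera coordinates, as OpenCV has them. Camera axes: x right, y down, z forward; pixel columns grow to the right and rows downward; lengths in mm; the calibration is good to about 2 mm. A picture is of the moment at which its call begins: read the wrist's pose just before it. calibration takes no time and is no camera call; for the wrist camera it gives the pose at the moment of the call.
- job_done(): hands the job in, once; it reports no verdict.
Trained networks look in the newest picture that a camera, given by its name, has taken for a name from the list of things; names that differ only in an ending like _2 or _b are one class to them, and where a whole thing is asked for, a point or a joint stands for the part that bears it (a point fixed in the world has none). Each returns a list of dicts, best first, with "confidence" (0 to 1); they miss things now and then, are a little off and sometimes report something else, mostly with a low value. They report only what shows in the picture. A call takes as long as a camera call. They do not tell look-alikes from the thing itself.
- spot_in(query, camera): "rect" ([left, top, right, bottom] in pixels, round what is visible of it).
- tip_of(query, camera): "location" ([column, row] in pixels: a listed point, or the origin of a listed thing).
The state is a dict: "time_s": time; "qpos": joint angles; "qvel": joint speeds; "effort": joint torques, N m; "ee_pos": TCP position; "ee_rot": TCP orientation; "force": force on the tool from outside, world axes, zero at the start; "torque": the same for the moment, N m; "gripper_width": finger opening in mm.
Only numpy, scipy, OpenCV 4.12 (cv2) and the standard library are available. Lean on these libraries where they do the work, as an engineer would, in place of code of your own. Each camera call takes 0.05 s, during which the arm holds its last target. There are 200 camera calls.

## Working session

There is one attempt and no reset: what is moved stays moved. The work goes in short steps, Python scripts to look and compute and a shell command to move; the robot and the scene stay as the last step left them, time stands still between calls to the robot, and variables do not carry over. Pictures are saved under pics/ and viewed, about 8 in all and at most 12, crops included, and the job is handed in when it is done.

```bash
mkdir -p pics; ls; cat > h.py <<'E'
from workcell import *
import numpy as np, cv2
from scipy.spatial.transform import Rotation as R
def cam(n):
    c=calibration(n); return np.array(c["mtx"],float),np.array(c["rvec"],float).ravel(),np.array(c["tvec"],float).ravel()
def proj(n,P):
    K,r,t=cam(n); return cv2.projectPoints(np.array(P,float).reshape(-1,1,3),r,t,K,None)[0].reshape(-1,2)
def onz(n,uv,z):
    K,r,t=cam(n); M=cv2.Rodrigues(r)[0]; d=M.T@np.linalg.inv(K)@np.array([uv[0],uv[1],1.]); c=-M.T@t
    return c+d*(z-c[2])/d[2]
def save(n,f,crop=None):
    im=grab_frame(n); cv2.imwrite(f,cv2.cvtColor(im,cv2.COLOR_RGB2BGR)); return im
E
python3 - <<'E'
from h import *
a=save("scene","pics/a.png");b=save("side","pics/b.png")
s=state();print(s)
for n in("scene","side"):
    K,r,t=cam(n);print(n,(-cv2.Rodrigues(r)[0].T@t).round())
    for q in "case case_floor cheeks stay_post flap_hinge pull_bar pull_ends tin_centre jar_tester_2 card_box_2 jar_front sign_board".split():
        l=tip_of(q,n); print(q,[(np.round(d["location"],1).tolist(),round(d["confidence"],2)) for d in l[:4]])
E
```

```text
pics
{'time_s': 0.1, 'qpos': array([ 6.77815428e+01,  1.83484526e+01,  8.96991964e+01, -4.42228535e-04,
        7.20435345e+01, -1.14726213e+00]), 'qvel': array([ 0.0358839 , -0.01837597, -0.14401798,  0.08100968, -0.08188999,
       -0.00408157]), 'effort': array([ 2.90677690e-04, -4.13335311e+01, -2.32508826e+01,  7.30231125e-02,
        4.20102733e-02, -3.87498562e-05]), 'ee_pos': array([206.58658706, 536.16519801, 235.201054  ]), 'ee_rot': array([-1.79908826e+02, -1.40530334e-03,  1.58928940e+02]), 'force': array([-0.24747367, -0.38373576, -0.04267833]), 'torque': array([ 0.02953423, -0.00186595, -0.01806538]), 'gripper_width': 91.07447763639509}
scene [  30. -948.  731.]
case [([252.6, 229.3], 0.57)]
case_floor [([253.1, 225.6], 0.96), ([338.1, 148.7], 0.6)]
cheeks [([235.5, 221.1], 0.77)]
stay_post [([287.2, 179.2], 0.77)]
flap_hinge [([264.6, 198.0], 0.72)]
pull_bar [([232.0, 231.3], 0.65)]
pull_ends [([233.7, 234.0], 0.95)]
tin_centre [([240.3, 312.5], 0.81), ([328.5, 340.9], 0.71), ([279.9, 299.4], 0.59)]
jar_tester_2 [([249.8, 263.5], 0.83)]
card_box_2 [([396.5, 337.6], 0.62)]
jar_front [([345.1, 298.5], 0.76)]
sign_board [([338.6, 149.5], 0.69)]
side [  474. -1771.  1072.]
case [([303.1, 213.2], 0.76)]
case_floor [([300.9, 212.0], 0.87)]
cheeks [([274.9, 204.4], 0.97), ([323.3, 280.2], 0.27)]
stay_post [([335.4, 176.9], 0.58)]
flap_hinge [([315.9, 186.7], 0.62)]
pull_bar [([275.2, 211.5], 0.82), ([276.1, 206.8], 0.59)]
pull_ends [([271.6, 214.8], 0.58)]
tin_centre [([286.7, 296.6], 0.95), ([275.3, 265.0], 0.7), ([236.6, 269.4], 0.57)]
jar_tester_2 [([271.4, 238.0], 0.69), ([279.6, 215.9], 0.65)]
card_box_2 []
jar_front [([324.3, 278.1], 0.56)]
sign_board []
```

```bash
python3 -c "
import cv2,numpy as np
a=cv2.imread('pics/a.png');b=cv2.imread('pics/b.png')
c=np.hstack([a,b]);print(c.shape)"
```

```text
(420, 1120, 3)
```

View pics/a.png

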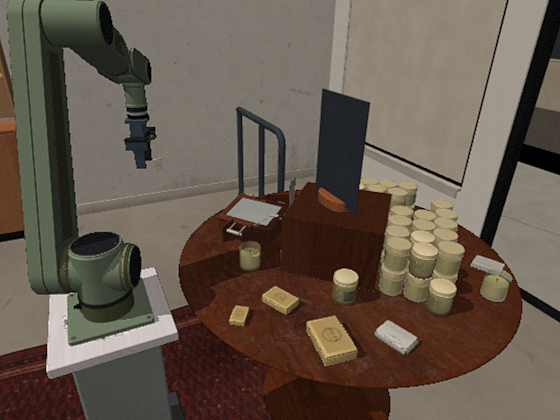

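View pics/b.png

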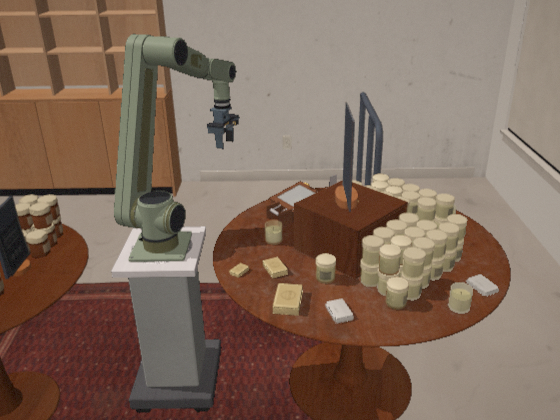

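The scene view shows the case at about (252,215) with its pull at (234,230). There are three tins: small at (240,316), middle at (280,299) and large at (331,340). The tester jar is at (250,256), the front jar at (345,285), and the sign board's plinth is in the centre. The side view agrees, with the middle tin at (275,267) and the case at (295,205).

```bash
python3 - <<'E'
from h import *
def tri(u,v):
    Ps=[]
    for n in("scene","side"):
        K,r,t=cam(n);Ps.append(K@np.c_[cv2.Rodrigues(r)[0],t])
    X=cv2.triangulatePoints(Ps[0],Ps[1],np.array(u,float).reshape(2,1),np.array(v,float).reshape(2,1)).ravel();return (X[:3]/X[3])
D=dict(case_floor=((253.1,225.6),(300.9,212),10),cheeks=((235.5,221.1),(274.9,204.4),62),post=((287.2,179.2),(335.4,176.9),196),hinge=((264.6,198),(315.9,186.7),80),
pull_bar=((232,231.3),(275.2,211.5),41),pull_ends=((233.7,234),(271.6,214.8),41),tin=((279.9,299.4),(275.3,265+2),11),tester=((249.8,263.5),(271.4,238),0),jarf=((345.1,298.5),(324.3,278.1),0),card=((396.5,337.6),(340,312),10))
for k,(a,b,z) in D.items(): print(k,tri(a,b).round(),onz("scene",a,z).round(),onz("side",b,z).round())
print("board",onz("scene",(338.6,149.5),362).round())
print(state()["ee_rot"])
E
```

```text
case_floor [545. 279.  -4.] [536. 259.  10.] [544. 250.  10.]
cheeks [435. 174.  88.] [455. 228.  62.] [434. 222.  62.]
post [689. 282. 161.] [654. 219. 196.] [680. 195. 196.]
hinge [610. 319.  92.] [616. 331.  80.] [612. 353.  80.]
pull_bar [435. 213.  33.] [430. 199.  41.] [435. 199.  41.]
pull_ends [422. 158.  49.] [429. 178.  41.] [421. 170.  41.]
tin [ 438. -167.    9.] [ 437. -170.   11.] [ 439. -169.   11.]
tester [422.  15.  22.] [434.  44.   0.] [421.  53.   0.]
jarf [ 607. -243.   12.] [ 616. -232.    0.] [ 609. -226.    0.]
card [ 644. -417.    3.] [ 639. -421.   10.] [ 643. -425.   10.]
board [717.  10. 362.]
[1.79993430e+02 2.85164780e-04 1.58927374e+02]
```

```bash
cat >> h.py <<'E'
def rel(pos,yaw=None,rot=None,do=True):
    "shift/turn in jog units from the current pose to TCP pos, tool down with yaw"
    s=state(); A=R.from_euler("xyz",s["ee_rot"],degrees=True)
    B=rot if rot is not None else R.from_euler("xyz",[180,0,yaw],degrees=True)
    d=A.inv().apply(np.array(pos)-s["ee_pos"])/500; w=(A.inv()*B).as_rotvec()/(np.pi/2)
    print("REL",np.r_[d,w].round(4),"rows>=",round(max(np.linalg.norm(d)*500/41.7,np.linalg.norm(w)*90/7.16),1)); return np.r_[d,w]
E
python3 -c "
from h import *
rel([440,205,360],130)"
```

```text
REL [-6.737e-01 -4.510e-01 -2.481e-01  1.000e-04 -0.000e+00  3.214e-01] rows>= 10.2
```

```bash
T="-"; python3 -m jog '-0.674 -0.451 -0.248 0 0 0.321;-0.674 -0.451 -0.248 0 0 0.321;-0.674 -0.451 -0.248 0 0 0.321;-0.674 -0.451 -0.248 0 0 0.321;-0.674 -0.451 -0.248 0 0 0.321;-0.674 -0.451 -0.248 0 0 0.321;-0.674 -0.451 -0.248 0 0 0.321;-0.674 -0.451 -0.248 0 0 0.321;-0.674 -0.451 -0.248 0 0 0.321;-0.674 -0.451 -0.248 0 0 0.321;-0.674 -0.451 -0.248 0 0 0.321;-0.674 -0.451 -0.248 0 0 0.321;-0.674 -0.451 -0.248 0 0 0.321;-0.674 -0.451 -0.248 0 0 0.321'
python3 - <<'E'
from h import *
a=save("wrist","pics/c.png")
K,r,t=cam("wrist");print((-cv2.Rodrigues(r)[0].T@t).round(),cv2.Rodrigues(r)[0][2].round(2),state()["ee_pos"].round(1))
Z=dict(case_floor=10,cheeks=62,stay_post=196,flap_hinge=80,pull_bar=41,pull_ends=41,release_cap=41,jar_tester_2=0)
for q,z in Z.items():
    for d in tip_of(q,"wrist")[:2]: print(q,np.round(d["location"],1),round(d["confidence"],2),onz("wrist",d["location"],z).round(1))
E
```

```text
time_s: 2.47
ee_pos: [439.2, 205.9, 359.3]
ee_rot: [-179.9, -0.1, 130.1]
force: [0.1, 0.1, -0.3]
gripper_width: 90.8
[396. 257. 508.] [ 0.15 -0.18 -0.97] [439.1 206.1 359.3]
cheeks [286.6 176.9] 0.94 [447.9 202.3  62. ]
flap_hinge [469.9 192.8] 0.91 [620.2 326.6  80. ]
pull_bar [274.5 173.1] 0.67 [436.4 193.2  41. ]
pull_ends [274.4 170.9] 0.88 [434.7 195.1  41. ]
release_cap [272.9 198.8] 0.76 [456.2 166.4  41. ]
jar_tester_2 [202.8 248.5] 0.56 [431.5  38.2   0. ]
```

View pics/c.png

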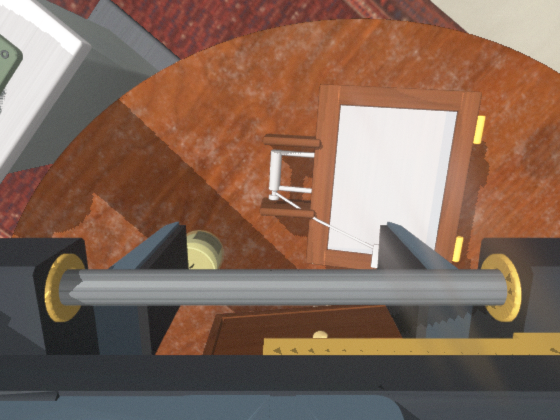

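The wrist view shows the flap's outline from (320,86) to (455,270). The pull bar runs from (274,150) to (273,200) between the cheeks at (292,141) and (288,208). I'll fit the case pose with a zoomed crop.

```bash
python3 - <<'E'
from h import *
from scipy.optimize import least_squares
a=cv2.imread("pics/c.png")
def pts(p,L):
    c,s=np.cos(p[2]),np.sin(p[2]); L=np.array(L,float)
    return np.c_[p[0]+c*L[:,0]-s*L[:,1],p[1]+s*L[:,0]+c*L[:,1],L[:,2]]
bx=85-225*np.cos(.175);bz=80-225*np.sin(.175)
L=[[bx,0,bz],[85,0,80],[-119,0,62],[bx,-31,bz]]
uv=np.array([[274.4,170.9],[469.9,192.8],[286.6,176.9],[272.9,198.8]])
f=lambda p:(proj("wrist",pts(p,L))-uv).ravel()
r=least_squares(f,[530,265,.63]);print(r.x,np.degrees(r.x[2]),r.fun.round(1))
M=pts(r.x,[[-153,38,62],[-153,48,62],[-85,38,62],[-85,48,62],[-153,-38,62],[-153,-48,62],[-85,-38,62],[-85,-48,62],[bx,31,bz],[bx,-31,bz],[85,110,80],[85,-110,80]])
k=4;x0,y0=250,75;c=cv2.resize(a[y0:y0+145,x0:x0+195],None,fx=k,fy=k,interpolation=cv2.INTER_CUBIC)
for u in proj("wrist",M): cv2.circle(c,tuple(int(v) for v in ((u-[x0,y0])*k+k/2)),3,(0,255,0),1)
cv2.imwrite("pics/d.png",c)
E
```

```text
[547.98008019 273.55845509   0.62609742] 35.872739495757536 [ 0.8  2.  -4.1 -0.7  2.9 -0.1  0.6 -1.7]
```

View pics/d.png

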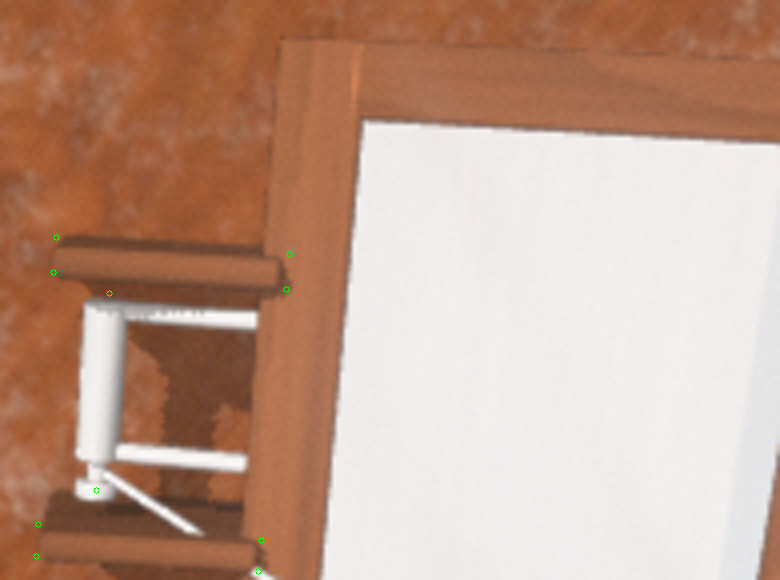

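```bash
python3 - <<'E'
from h import *
from scipy.optimize import least_squares
def pts(p,L):
    c,s=np.cos(p[2]),np.sin(p[2]); L=np.array(L,float)
    return np.c_[p[0]+c*L[:,0]-s*L[:,1],p[1]+s*L[:,0]+c*L[:,1],L[:,2]+(p[3] if len(p)>3 else 0)]
bx=85-225*np.cos(.175);bz=80-225*np.sin(.175)
L=[[-153,48,62],[-85,48,62],[-153,38,62],[-85,38,62],[-153,-38,62],[-85,-38,62],[-153,-48,62],[-85,-48,62],[bx,31,bz],[bx,-31,bz]]
c=np.array([[57,250],[284,258],[53,284],[282,290],[40,531],[262,541],[38,558],[258,570],[106,303],[95,498]],float)
uv=(c-2)/4+[250,75]
for p0 in([530,265,.63],[530,265,.63,0]):
  r=least_squares(lambda p:(proj("wrist",pts(p,L))-uv).ravel(),p0,loss="soft_l1");print(r.x,np.degrees(r.x[2]));print((proj("wrist",pts(r.x,L))-uv).round(1).tolist())
p=r.x[:3]
print("pull_bar",pts(p,[[bx,6,bz],[bx,0,bz],[85,0,80]]).round(1))
print(proj("wrist",pts(p,[[85,0,80]])))
E
```

```text
[547.38164735 273.82804666   0.64429787] 36.91554862916712
[[-1.4, -1.3], [0.3, -0.0], [-0.7, -1.1], [0.1, 0.6], [-0.1, 0.1], [0.2, 0.6], [0.1, 1.3], [0.6, 1.2], [0.1, -0.8], [0.4, -0.4]]
[548.27856065 272.96482872   0.64376617  -7.02840438] 36.88508469040159
[[-0.9, -0.6], [-0.2, 0.6], [-0.3, -0.6], [-0.4, 1.1], [0.4, -0.4], [-0.2, 0.1], [0.6, 0.7], [0.2, 0.6], [0.3, -0.4], [0.6, -0.7]]
pull_bar [[435.4 195.8  40.8]
 [439.  191.   40.8]
 [616.3 324.   80. ]]
[[465.82057456 191.37149605]]
```

```bash
python3 -c "
from h import *
rel([434.7,196.4,140],126.9)"
```

```text
REL [-6.900e-03 -1.940e-02  4.397e-01 -0.000e+00 -1.000e-04  3.530e-02] rows>= 5.3
```

```bash
python3 -m jog '-.007 -.0194 .44 0 0 .0353;-.007 -.0194 .44 0 0 .0353;-.007 -.0194 .44 0 0 .0353;-.007 -.0194 .44 0 0 .0353;-.007 -.0194 .44 0 0 .0353;-.007 -.0194 .44 0 0 .0353;-.007 -.0194 .44 0 0 .0353;-.007 -.0194 .44 0 0 .0353' -0.12 10
python3 - <<'E'
from h import *
a=save("wrist","pics/e.png")
print(proj("wrist",[state()["ee_pos"]]),state()["ee_pos"].round(1),state()["ee_rot"].round(1))
Z=dict(cheeks=62,pull_bar=41,pull_ends=41,release_cap=41)
for q,z in Z.items():
    for d in tip_of(q,"wrist")[:2]: print(q,np.round(d["location"],1),round(d["confidence"],2),onz("wrist",d["location"],z).round(1))
E
```

```text
time_s: 3.58
ee_pos: [435.0, 196.5, 139.9]
ee_rot: [-180.0, -0.0, 126.9]
force: [0.1, 0.1, 0.8]
gripper_width: 41.4
[[283.20407093 274.72431714]] [435.9 196.9 141. ] [179.9   0.  126.9]
cheeks [308.9 230.2] 0.6 [452.9 202.4  62. ]
pull_bar [281.4 212.9] 0.62 [435.8 196.5  41. ]
pull_ends [285.6 219.5] 0.59 [440.7 194.4  41. ]
release_cap [279.1 261.9] 0.82 [455.4 166.8  41. ]
```

View pics/e.png

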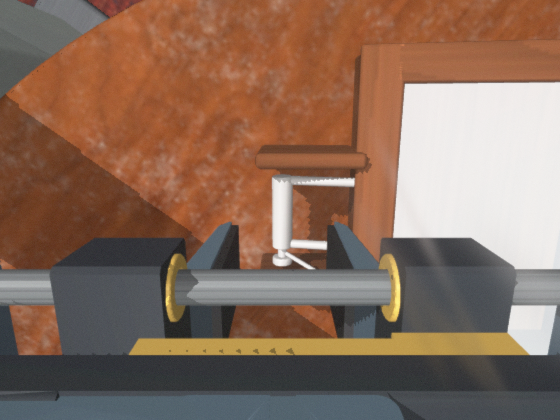

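The close view puts the bar at column 283, with the stems at rows 181 and 244, centred between the fingers. The bar point is (435.5,196.4), which agrees with the fit.

```bash
python3 -c "
from h import *
rel([435.5,196.4,44],126.9)"
```

```text
REL [-0.0002 -0.0017  0.195   0.0022  0.0005  0.    ] rows>= 2.3
```

```bash
python3 -m jog '0 -.0015 .06 .002 0 0;0 -.0015 .12 .002 0 0;0 -.0015 .17 .002 0 0;0 -.0015 .195 .002 0 0;0 -.0015 .195 .002 0 0;0 -.0015 .195 .002 0 0'
python3 -m jog '0 0 0 0 0 0;0 0 0 0 0 0;0 0 0 0 0 0;0 0 0 0 0 0;0 0 0 0 0 0;0 0 0 0 0 0;0 0 0 0 0 0' -1 15
python3 - <<'E'
import numpy as np
for t in np.arange(0,1.75,.08): 
    f=t-.175; print(round(t,2),(225*(np.cos(.175)-np.cos(f))/500).round(4),(-225*(np.sin(f)+np.sin(.175))/500).round(4))
E
```

```text
time_s: 4.33
ee_pos: [435.2, 196.7, 44.2]
ee_rot: [-180.0, 0.0, 126.9]
force: [-2.8, 2.0, -1.6]
gripper_width: 39.9
time_s: 4.92
ee_pos: [434.6, 196.3, 45.0]
ee_rot: [-179.9, -0.0, 126.9]
force: [-3.7, 0.7, 8.1]
gripper_width: 13.6
0.0 0.0 -0.0
0.08 -0.0048 -0.0357
0.16 -0.0068 -0.0716
0.24 -0.0059 -0.1076
0.32 -0.0022 -0.1434
0.4 0.0045 -0.1787
0.48 0.0139 -0.2135
0.56 0.0261 -0.2474
0.64 0.0409 -0.2801
0.72 0.0583 -0.3116
0.8 0.0782 -0.3416
0.88 0.1004 -0.37
0.96 0.1248 -0.3964
1.04 0.1512 -0.4208
1.12 0.1795 -0.4431
1.2 0.2095 -0.463
1.28 0.241 -0.4804
1.36 0.2738 -0.4953
1.44 0.3077 -0.5075
1.52 0.3424 -0.5169
1.6 0.3778 -0.5236
1.68 0.4135 -0.5274
```

```bash
python3 -m jog '.001 -.0048 -.0357 0 0 0;.002 -.0068 -.0716 0 0 0;.002 -.0059 -.1076 0 0 0;.002 -.0022 -.1434 0 0 0;.002 .0045 -.1787 0 0 0;.002 .0139 -.2135 0 0 0;.002 .0261 -.2474 0 0 0;.002 .0409 -.2801 0 0 0;.002 .0583 -.3116 0 0 0;.002 .0782 -.3416 0 0 0;.002 .0782 -.3416 0 0 0'
python3 - <<'E'
from h import *
s=state();p0=np.array([435.2,196.4,44.5]);u=np.array([.8,.6,0]);d=s["ee_pos"]-p0
print(d@u,d[2],d@[-.6,.8,0],np.array([.0782,.3416])*500,s["force"],s["gripper_width"])
E
```

```text
time_s: 5.83
ee_pos: [465.1, 219.4, 218.3]
ee_rot: [-179.7, 0.1, 126.9]
force: [-5.0, -5.1, 2.7]
gripper_width: 13.6
37.72287944458386 173.7563782228195 0.4070202796286377 [ 39.1 170.8] [-5.02712425 -5.08282657  2.65635048] 13.616233329919083
```

```bash
python3 -m jog '0 .025 -.0225 0 0 0;0 .0494 -.0489 0 0 0;0 .0758 -.0733 0 0 0;0 .1041 -.0956 0 0 0;0 .1341 -.1155 0 0 0;0 .1656 -.1329 0 0 0;0 .1984 -.1478 0 0 0;0 .2323 -.16 0 0 0;0 .267 -.1694 0 0 0;0 .3024 -.1761 0 0 0;0 .3381 -.1799 0 0 0;0 .3606 -.1808 0 0 0;0 .366 -.1808 0 0 0;0 .366 -.1808 0 0 0;0 .366 -.1808 0 0 0'
python3 - <<'E'
from h import *
s=state();p0=np.array([435.2,196.4,44.5]);u=np.array([.8,.6,0]);d=s["ee_pos"]-p0
x=d@u;print(x,d[2],d@[-.6,.8,0],s["force"],s["force"]@u, "theta~",.175+np.arccos(np.cos(.175)-x/225))
E
```

```text
time_s: 7.08
ee_pos: [610.2, 327.5, 309.3]
ee_rot: [-179.4, 0.2, 126.8]
force: [-5.6, -4.0, 6.2]
gripper_width: 13.7
218.64172117399076 264.80509269878746 -0.0843965289669113 [-5.61183023 -3.98743751  6.22213443] -6.881926693216093 theta~ 1.7328104059102858
```

```bash
python3 -m jog '0 -.006 0 0 0 0;0 -.006 0 0 0 0;0 -.006 0 0 0 0;0 -.006 0 0 0 0;0 -.006 0 0 0 0;0 -.006 -.05 0 0 0;0 -.006 -.1 0 0 0;0 -.006 -.15 0 0 0;0 -.006 -.15 0 0 0' -0.12
python3 - <<'E'
from h import *
save("side","pics/f.png");print(state()["force"])
for n in("side",):
    for q in ("pull_ends","flap","tin_centre"):
        for d in tip_of(q,n)[:3] if q!="flap" else spot_in(q,n)[:2]: print(q,d)
# predicted pull centre at 1.735 / 1.66
for t in(1.655,1.735): print(proj("side",[[616+(-225*np.cos(t-.175))*.8,324.5-225*np.cos(t-.175)*.6,80+225*np.sin(t-.175)]]))
rel([438,-169,250],None,R.from_euler("xyz",[180,0,126.9],degrees=True))
E
```

```text
time_s: 7.83
ee_pos: [609.4, 327.0, 390.0]
ee_rot: [180.0, 0.3, 126.8]
force: [-0.0, -0.4, 1.2]
gripper_width: 40.1
[-0.5070104  -0.02727774 -0.27323801]
pull_ends {'location': [315.4, 140.4], 'confidence': 0.81}
flap {'rect': [298.4, 139.8, 336.5, 194.5], 'confidence': 0.85}
tin_centre {'location': [276.5, 266.9], 'confidence': 0.75}
tin_centre {'location': [287.6, 295.9], 'confidence': 0.74}
tin_centre {'location': [239.6, 268.9], 'confidence': 0.58}
[[314.16920524 141.55869887]]
[[317.50250565 140.40185154]]
REL [-5.881e-01 -8.626e-01  2.776e-01 -7.800e-03  1.800e-03 -7.000e-04] rows>= 13.0
```

```bash
python3 -c "
from h import *
rel([438,-169,330],90)"
```

```text
REL [-0.5886 -0.8646  0.1176 -0.007   0.0042  0.4093] rows>= 12.6
```

```bash
python3 -m jog '-.588 -.864 .118 -.006 .004 .409;-.588 -.864 .118 -.006 .004 .409;-.588 -.864 .118 -.006 .004 .409;-.588 -.864 .118 -.006 .004 .409;-.588 -.864 .118 -.006 .004 .409;-.588 -.864 .118 -.006 .004 .409;-.588 -.864 .118 -.006 .004 .409;-.588 -.864 .118 -.006 .004 .409;-.588 -.864 .118 -.006 .004 .409;-.588 -.864 .118 -.006 .004 .409;-.588 -.864 .118 -.006 .004 .409;-.588 -.864 .118 -.006 .004 .409;-.588 -.864 .118 -.006 .004 .409;-.588 -.864 .118 -.006 .004 .409;-.588 -.864 .118 -.006 .004 .409;-.588 -.864 .118 -.006 .004 .409' 1
python3 - <<'E'
from h import *
a=save("wrist","pics/g.png")
print(proj("wrist",[state()["ee_pos"]]))
for d in tip_of("tin_centre","wrist")[:4]: print(np.round(d["location"],1),round(d["confidence"],2),onz("wrist",d["location"],11).round(1))
for d in spot_in("tin_centre","wrist")[:4]: print(d)
print(proj("wrist",[[438,-169,11]]))
E
```

```text
time_s: 9.37
ee_pos: [437.8, -168.0, 328.9]
ee_rot: [-179.8, -0.0, 90.0]
force: [-0.6, -0.6, -0.3]
gripper_width: 91.4
[[282.21258965 274.67129269]]
[179.3 176.8] 0.96 [ 308.7 -180.1   11. ]
[284.5 170.1] 0.84 [ 440.  -171.5   11. ]
[319.1 309.7] 0.82 [ 487.8 -363.2   11. ]
{'rect': [248.1, 126.3, 318.1, 212.5], 'confidence': 0.97}
{'rect': [281.3, 260.9, 354.0, 342.4], 'confidence': 0.68}
{'rect': [153.8, 146.3, 207.1, 205.2], 'confidence': 0.59}
[[282.74101482 168.07708027]]
```

View pics/g.png

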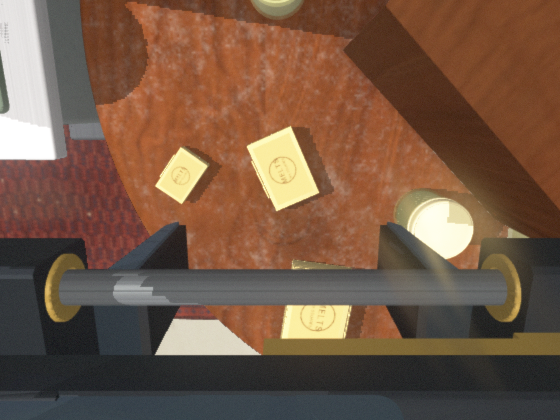

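The middle tin is at (284,168), with top corners at (248,142), (291,127), (318,193) and (279,209). The small one is at left and the large one below.

```bash
python3 - <<'E'
from h import *
im=cv2.imread("pics/g.png");b=im[110:225,235:330].astype(int)
m=((b[...,2]>150)&(b[...,1]>130)&(b[...,0]<200)).astype(np.uint8)
cs,_=cv2.findContours(m,cv2.RETR_EXTERNAL,cv2.CHAIN_APPROX_NONE);c=max(cs,key=cv2.contourArea)
q=c[:,0]+[235,110]
W=np.array([onz("wrist",p,22)[:2] for p in q],np.float32);print(cv2.minAreaRect(W))
C=np.array([onz("wrist",p,22)[:2] for p in [(248,142),(291,127),(318,193),(279,209)]]);print(C.round(1),C.mean(0),np.linalg.norm(np.diff(np.r_[C,C[:1]],axis=0),axis=1))
e=C[1]-C[0]+C[2]-C[3];print("short-axis dir deg",np.degrees(np.arctan2(e[1],e[0])))
E
```

```text
((436.813720703125, -169.4786376953125), (61.53493118286133, 89.41693115234375), 23.994478225708008)
[[ 396.5 -136.2]
 [ 447.7 -118.6]
 [ 481.5 -198.1]
 [ 433.5 -218.6]] [ 439.79284896 -167.8881925 ] [54.07617004 86.45334008 52.20522137 90.30512801]
short-axis dir deg 21.020620678439187
```

```bash
python3 -c "
from h import *
rel([437.6,-169.4,25],113.5)"
```

```text
REL [-3.500e-03 -6.000e-04  6.091e-01 -1.100e-03  1.000e-04 -2.595e-01] rows>= 7.3
```

```bash
python3 -m jog '-.0035 -.0006 .08 -.001 0 -.26;-.0035 -.0006 .16 -.001 0 -.26;-.0035 -.0006 .24 -.001 0 -.26;-.0035 -.0006 .32 -.001 0 -.26;-.0035 -.0006 .4 -.001 0 -.26;-.0035 -.0006 .48 -.001 0 -.26;-.0035 -.0006 .54 -.001 0 -.26;-.0035 -.0006 .58 -.001 0 -.26;-.0035 -.0006 .6 -.001 0 -.26;-.0035 -.0006 .607 -.001 0 -.26;-.0035 -.0006 .607 -.001 0 -.26;-.0035 -.0006 .607 -.001 0 -.26'
python3 -m jog '0 0 0 0 0 0;0 0 0 0 0 0;0 0 0 0 0 0;0 0 0 0 0 0;0 0 0 0 0 0;0 0 0 0 0 0' -1 25
python3 -m jog '0 0 -.05 0 0 0;0 0 -.12 0 0 0;0 0 -.2 0 0 0;0 0 -.28 0 0 0;0 0 -.36 0 0 0;0 0 -.44 0 0 0;0 0 -.5 0 0 0;0 0 -.55 0 0 0;0 0 -.55 0 0 0'
```

```text
time_s: 10.52
ee_pos: [438.5, -169.1, 26.6]
ee_rot: [180.0, 0.1, 113.6]
force: [-0.1, 0.4, -0.0]
gripper_width: 91.3
time_s: 11.02
ee_pos: [438.5, -169.1, 26.9]
ee_rot: [179.9, 0.1, 113.6]
force: [-0.4, 0.1, 3.2]
gripper_width: 59.0
time_s: 11.77
ee_pos: [440.1, -169.8, 307.2]
ee_rot: [179.5, 0.5, 113.6]
force: [0.1, 0.5, -1.5]
gripper_width: 59.1
```

```bash
python3 -c "
from h import *
rel([531.6,261.6,300],216.9)"
```

```text
REL [ 0.7176  0.5129  0.0124 -0.0013  0.0089 -1.1478] rows>= 14.4
```

```bash
python3 -m jog '.36 .256 .006 -.001 .009 -.6;.36 .256 .006 -.001 .009 -.6;.36 .256 .006 -.001 .009 -.6;.36 .256 .006 -.001 .009 -.6;.36 .256 .006 -.001 .009 -.6;.36 .256 .006 -.001 .009 -.6;.36 .256 .006 -.001 .009 -.6;.36 .256 .006 -.001 .009 -.6;.36 .256 .006 -.001 .009 -.6'
python3 -c "
from h import *
rel([531.6,261.6,300],216.9)"
```

```text
time_s: 12.52
ee_pos: [484.8, 46.8, 302.1]
ee_rot: [179.7, -0.1, 167.7]
force: [-0.1, -0.1, -0.9]
gripper_width: 58.7
REL [-0.000e+00  4.397e-01  6.200e-03  3.200e-03 -1.000e-04 -5.465e-01] rows>= 6.9
```

```bash
python3 -m jog '0 .44 .006 .003 0 -.546;0 .44 .006 .003 0 -.546;0 .44 .006 .003 0 -.546;0 .44 .006 .003 0 -.546;0 .44 .006 .003 0 -.546;0 .44 .006 .003 0 -.546;0 .44 .006 .003 0 -.546;0 .44 .006 .003 0 -.546;0 .44 .006 .003 0 -.546;0 .44 .006 .003 0 -.546'
python3 - <<'E'
from h import *
rel([531.6,261.6,38],216.9)
save("scene","pics/h.png")
for q in("pull_ends","stay_post"):
  for d in tip_of(q,"scene")[:2]: print(q,d)
for t in(1.655,1.735): print(proj("scene",[[616+(-225*np.cos(t-.175))*.8,324.5-225*np.cos(t-.175)*.6,80+225*np.sin(t-.175)]]))
E
```

```text
time_s: 13.35
ee_pos: [531.4, 260.9, 299.6]
ee_rot: [180.0, -0.1, -143.4]
force: [0.3, 0.0, -1.4]
gripper_width: 59.3
REL [-1.600e-03  6.000e-04  5.233e-01  3.000e-04 -6.000e-04 -3.200e-03] rows>= 6.3
pull_ends {'location': [262.2, 146.4], 'confidence': 0.8}
pull_ends {'location': [263.7, 201.9], 'confidence': 0.35}
stay_post {'location': [286.8, 177.9], 'confidence': 0.74}
stay_post {'location': [271.7, 144.5], 'confidence': 0.72}
[[263.10801351 144.81443709]]
[[265.47860196 143.31788609]]
```

```bash
python3 -m jog '-.001 0 .07 0 0 0;-.001 0 .14 0 0 0;-.001 0 .21 0 0 0;-.001 0 .28 0 0 0;-.001 0 .35 0 0 0;-.001 0 .42 0 0 0;-.001 0 .47 0 0 0;-.001 0 .5 0 0 0;-.001 0 .515 0 0 0;-.001 0 .523 0 0 0;-.001 0 .524 0 0 0;-.001 0 .524 0 0 0'
```

```text
time_s: 14.5
ee_pos: [532.8, 261.6, 39.3]
ee_rot: [-180.0, 0.1, -143.3]
force: [0.4, 0.4, -0.2]
gripper_width: 58.7
```

```bash
python3 -m jog '0 0 .003 0 0 0;0 0 .005 0 0 0;0 0 .005 0 0 0;0 0 .005 0 0 0'
python3 -m jog '0 0 0 0 0 0;0 0 0 0 0 0;0 0 0 0 0 0;0 0 0 0 0 0;0 0 0 0 0 0' .75
python3 -m jog '0 0 -.04 0 0 0;0 0 -.1 0 0 0;0 0 -.17 0 0 0;0 0 -.25 0 0 0;0 0 -.33 0 0 0;0 0 -.41 0 0 0;0 0 -.49 0 0 0;0 0 -.57 0 0 0;0 0 -.64 0 0 0;0 0 -.7 0 0 0;0 0 -.7 0 0 0'
python3 - <<'E'
from h import *
a=save("wrist","pics/i.png")
for q,z in(("tin_centre",21),("pull_ends",300)):
  for d in tip_of(q,"wrist")[:2]: print(q,np.round(d["location"],1),round(d["confidence"],2),onz("wrist",d["location"],z).round(1))
print(proj("wrist",[[532,261.7,21]]))
E
```

```text
time_s: 14.83
ee_pos: [533.0, 261.7, 37.3]
ee_rot: [-180.0, 0.2, -143.3]
force: [-0.3, 0.4, -0.7]
gripper_width: 58.9
time_s: 15.25
ee_pos: [533.1, 261.7, 37.4]
ee_rot: [-180.0, 0.2, -143.3]
force: [-0.4, 0.2, 0.2]
gripper_width: 79.4
time_s: 16.17
ee_pos: [533.6, 261.8, 394.8]
ee_rot: [-179.8, 0.9, -143.3]
force: [-0.1, -0.1, 0.1]
gripper_width: 79.9
tin_centre [284.4 154.4] 0.75 [524.2 257.7  21. ]
tin_centre [292.7 346. ] 0.2 [754.6 445.6  21. ]
pull_ends [287.3 344.2] 0.95 [603.8 318.1 300. ]
[[283.05701731 162.25336566]]
```

View pics/i.png

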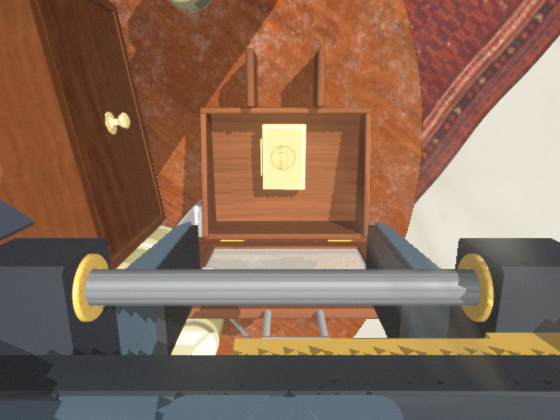

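The tin lies flat at (284,157), in the front half of the case. The flap stands behind it with its pull at about (290,340). Next I go above the upright pull.

```bash
python3 -c "
from h import *
rel([604.1,315.4,400],216.9)"
```

```text
REL [-1.81e-01  9.00e-04 -2.59e-02 -1.00e-04  1.60e-03 -2.50e-03] rows>= 2.2
```

```bash
python3 -m jog '-.06 0 -.026 0 .0016 -.0025;-.12 0 -.026 0 .0016 -.0025;-.17 0 -.026 0 .0016 -.0025;-.181 0 -.026 0 .0016 -.0025;-.181 0 -.026 0 .0016 -.0025;-.181 0 -.026 0 .0016 -.0025' 1 25
python3 - <<'E'
from h import *
a=save("wrist","pics/j.png")
print(state()["ee_pos"])
for q,z in(("pull_ends",304),("release_cap",304),("pull_bar",304)):
  for d in tip_of(q,"wrist")[:2]: print(q,np.round(d["location"],1),round(d["confidence"],2),onz("wrist",d["location"],z).round(1))
print(proj("wrist",[[604.1,315.4,304]]))
cv2.imwrite("pics/j2.png",cv2.resize(cv2.cvtColor(a,cv2.COLOR_RGB2BGR)[90:310,130:440],None,fx=2.5,fy=2.5))
E
```

```text
time_s: 16.82
ee_pos: [603.9, 314.7, 398.0]
ee_rot: [180.0, -0.2, -143.1]
force: [-0.6, -0.3, -0.4]
gripper_width: 91.2
[603.66405932 314.48744515 399.08272397]
pull_ends [287.9 232.9] 0.63 [611.2 324.  304. ]
pull_bar [294.1 233.3] 0.57 [609.3 327.8 304. ]
[[284.11942036 216.87342075]]
```

View pics/j2.png

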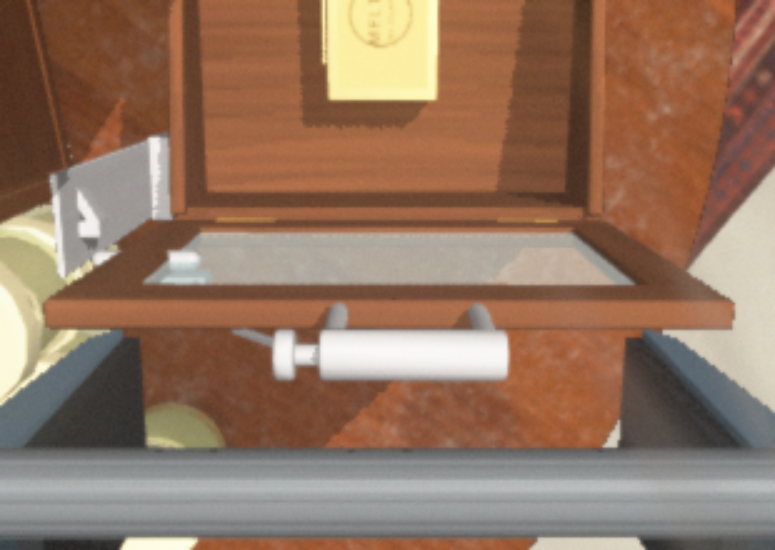

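The pull is centred at image (286,232), running from cap end (239,232) to fixed end (333,232). The flap stands near its stop.

```bash
python3 -c "
from h import *
p=onz('wrist',(286,232),305);print(p);rel([p[0],p[1],314],216.9)"
```

```text
[611.6181342  322.63155072 305.        ]
REL [-2.270e-02  3.600e-03  1.734e-01 -1.000e-04  1.000e-04 -3.000e-04] rows>= 2.1
```

```bash
python3 -m jog '-.0225 .0035 .03 0 0 0;-.0225 .0035 .08 0 0 0;-.0225 .0035 .13 0 0 0;-.0225 .0035 .16 0 0 0;-.0225 .0035 .173 0 0 0;-.0225 .0035 .173 0 0 0;-.0225 .0035 .173 0 0 0'
python3 -m jog '0 0 0 0 0 0;0 0 0 0 0 0;0 0 0 0 0 0;0 0 0 0 0 0;0 0 0 0 0 0;0 0 0 0 0 0' -1 25
```

```text
time_s: 17.6
ee_pos: [611.7, 322.7, 314.6]
ee_rot: [-180.0, 0.1, -143.1]
force: [0.9, 0.8, 1.3]
gripper_width: 91.1
time_s: 18.1
ee_pos: [609.5, 325.9, 315.0]
ee_rot: [179.5, 0.1, -143.0]
force: [-8.5, 10.8, 3.0]
gripper_width: 54.5
```

```bash
python3 - <<'E'
import numpy as np
f0=1.545
for t in np.arange(1.68,.28,-.06):
    f=t-.175; print(round(t,2),(.45*(np.cos(f)-np.cos(f0))).round(4),(.45*(np.sin(f0)-np.sin(f))).round(4))
E
```

```text
1.68 0.018 0.0008
1.62 0.0449 0.0034
1.56 0.0715 0.0076
1.5 0.0979 0.0134
1.44 0.1239 0.0207
1.38 0.1494 0.0296
1.32 0.1743 0.04
1.26 0.1985 0.0519
1.2 0.222 0.0652
1.14 0.2446 0.0799
1.08 0.2664 0.096
1.02 0.2871 0.1133
0.96 0.3067 0.1318
0.9 0.3252 0.1514
0.84 0.3425 0.1722
0.78 0.3585 0.1939
0.72 0.3732 0.2166
0.66 0.3865 0.2401
0.6 0.3984 0.2643
0.54 0.4087 0.2892
0.48 0.4176 0.3147
0.42 0.425 0.3407
0.36 0.4307 0.3671
0.3 0.4349 0.3937
```

```bash
python3 -m jog '.018 0 .0008 0 0 0;.0449 0 .0034 0 0 0;.0715 0 .0076 0 0 0;.0979 0 .0134 0 0 0;.1239 0 .0207 0 0 0;.1239 0 .0207 0 0 0'
python3 - <<'E'
from h import *
s=state();d=s["ee_pos"]-np.array([609.5,325.9,315]);print("casex",d@[.8,.6,0],"y",d@[-.6,.8,0],"z",d[2],"model",-.1239*500,-.0207*500)
for n in("side","scene"):
  grab_frame(n)
  for q in tip_of("pull_ends",n)[:2]: print(n,q)
  for t in(1.70,1.44): print(proj(n,[[616+(-225*np.cos(t-.175))*.8,324.5-225*np.cos(t-.175)*.6,80+225*np.sin(t-.175)]]))
E
```

```text
time_s: 18.6
ee_pos: [558.2, 287.9, 304.4]
ee_rot: [179.5, -0.0, -143.0]
force: [-0.8, 1.3, -0.2]
gripper_width: 54.0
casex -63.82292275155301 y 0.33895876113310563 z -10.58446107693453 model -61.949999999999996 -10.35
side {'location': [303.7, 149.0], 'confidence': 0.67}
[[316.04665755 140.86675517]]
[[305.24355575 146.29260287]]
scene {'location': [255.6, 151.0], 'confidence': 0.87}
scene {'location': [345.6, 299.8], 'confidence': 0.68}
[[264.44636591 143.92271369]]
[[256.63906685 150.82907856]]
```

```bash
python3 -m jog '.0218 0 .0084 0 0 0;.0467 0 .0188 0 0 0;.0709 0 .0307 0 0 0;.0944 0 .044 0 0 0;.117 0 .0587 0 0 0;.1388 0 .0748 0 0 0;.1595 0 .0921 0 0 0;.1791 0 .1106 0 0 0;.1976 0 .1302 0 0 0;.2149 0 .151 0 0 0;.2309 0 .1727 0 0 0;.2456 0 .1954 0 0 0;.2589 0 .2189 0 0 0;.2708 0 .2431 0 0 0;.2811 0 .268 0 0 0;.29 0 .2935 0 0 0;.2974 0 .3195 0 0 0;.3031 0 .3459 0 0 0;.3054 0 .3592 0 0 0;.3054 0 .3592 0 0 0'
python3 - <<'E'
from h import *
s=state();d=s["ee_pos"]-np.array([609.5,325.9,315]);print("casex",d@[.8,.6,0],"z",d[2],"model",-.433*500,-.3804*500)
for n in("side","scene"):
  grab_frame(n)
  for q in tip_of("pull_ends",n)[:2]: print(n,q)
  for t in(.45,.33,0): print(proj(n,[[616+(-225*np.cos(t-.175))*.8,324.5-225*np.cos(t-.175)*.6,80+225*np.sin(t-.175)]]))
E
```

```text
time_s: 20.47
ee_pos: [437.2, 197.6, 123.7]
ee_rot: [179.6, -0.1, -143.0]
force: [-2.0, -6.1, 0.6]
gripper_width: 54.0
casex -214.83753137608997 z -191.30028424199043 model -216.5 -190.20000000000002
side {'location': [274.0, 196.0], 'confidence': 0.73}
side {'location': [316.5, 188.5], 'confidence': 0.7}
[[276.57122085 190.05199144]]
[[275.55050759 196.28358088]]
[[276.03319795 212.30883289]]
scene {'location': [230.4, 212.5], 'confidence': 0.78}
[[235.0745567  205.63740442]]
[[234.3654362  213.16400041]]
[[235.03105852 231.75156845]]
```

```bash
python3 -m jog '.0015 0 .012 0 0 0;.0028 0 .022 0 0 0;.0028 0 .022 0 0 0'
python3 -m jog '0 0 0 0 0 0;0 0 0 0 0 0;0 0 0 0 0 0;0 0 0 0 0 0;0 0 0 0 0 0;0 0 0 0 0 0' 1
python3 -m jog '0 0 -.05 0 0 0;0 0 -.12 0 0 0;0 0 -.2 0 0 0;0 0 -.28 0 0 0;0 0 -.36 0 0 0;0 0 -.44 0 0 0;0 0 -.5 0 0 0;0 0 -.5 0 0 0;0 0 -.5 0 0 0;0 0 -.5 0 0 0;0 0 -.5 0 0 0;0 0 -.5 0 0 0'
python3 - <<'E'
from h import *
print(state()["force"])
for n in("side","scene"):
  im=save(n,f"pics/k_{n}.png")
  for q in tip_of("pull_ends",n)[:2]: print(n,q)
a=cv2.imread("pics/k_side.png")[140:300,220:400];b=cv2.imread("pics/k_scene.png")[140:300,200:360]
w=save("wrist","pics/k_w.png");w=cv2.imread("pics/k_w.png")
cv2.imwrite("pics/k.png",np.vstack([cv2.resize(np.hstack([a,b]),(680,320)),cv2.resize(w[:230],(680,279))]))
for q in("pull_ends","tin_centre"):
  for d in tip_of(q,"wrist")[:2]: print(q,d,onz("wrist",d["location"],41 if q[0]=="p" else 21))
print("shut pull expected",proj("wrist",[[438.8,191.3,41]]))
E
```

```text
time_s: 20.92
ee_pos: [436.2, 196.8, 113.3]
ee_rot: [179.6, -0.2, -143.0]
force: [-1.8, -2.7, -0.2]
gripper_width: 54.1
time_s: 21.42
ee_pos: [436.8, 197.4, 113.7]
ee_rot: [179.6, -0.1, -143.0]
force: [-0.6, -0.5, -0.6]
gripper_width: 90.1
time_s: 22.42
ee_pos: [437.6, 196.0, 362.1]
ee_rot: [179.5, -0.2, -143.0]
force: [-0.1, -0.7, -0.8]
gripper_width: 91.4
[-0.12494814 -0.70501852 -0.78065846]
side {'location': [272.0, 211.4], 'confidence': 0.62}
scene {'location': [231.4, 232.4], 'confidence': 0.93}
pull_ends {'location': [278.8, 165.3], 'confidence': 0.95} [437.34933902 192.34699324  41.        ]
shut pull expected [[277.45689176 165.6312625 ]]
```

View pics/k.png

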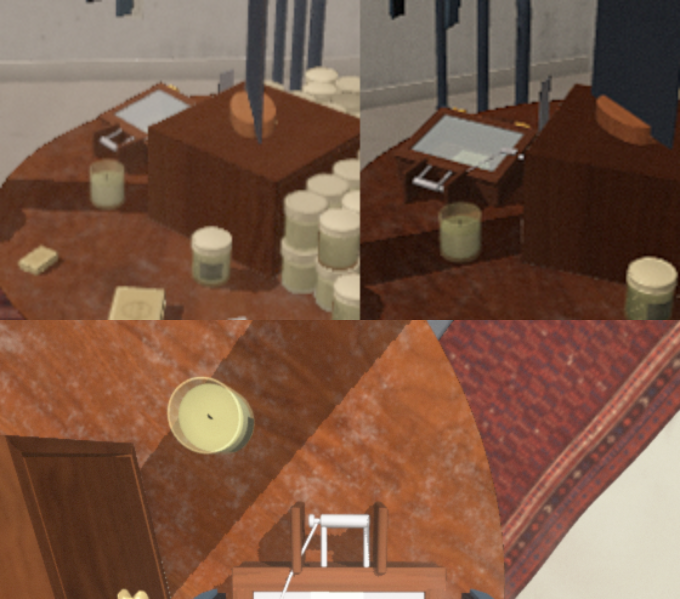

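The flap is shut in all three views. The wrist camera shows the pull at (279,165) against (277,166) expected for shut. The jars stand where they were and the hand is clear.

```bash
python3 -c "
from workcell import *
print(job_done())"
```

```text
the job is handed in; nothing more can be done
None
```

I put the middle-sized tin in the case, shut the flap over it and handed the job in at about 22.5 s. `job_done()` gives no verdict, so this rests on my own checks.

- **Raising the flap:** I gripped the pull across its bar and raised the flap to about 1.73 rad. After I let go it stayed up on its stay.
- **Placing the tin:** The wrist view showed it flat and released in the front half of the case floor, with the flap still standing.
- **Lowering the flap:** I squeezed the ends of the pull until the gripper read 54.5 mm, meaning the cap was fully in. I then lowered it at about 0.7 rad/s and let go at about 0.28 rad.
- **Last checks:** The pull sits within 2 mm of its shut position in the wrist view, and the scene and side pictures agree to within about 4 pixels. The hand was clear, at 362 mm height, with only about 1 N residual force reading. The jars in view stood where they were.
- **Not confirmed:** The tin did not show through the pane after shutting, so its final rest was not seen directly. The card box was not in the last picture I viewed, but the arm never went near it.
- **Disagreement:** The scene and side cameras gave slightly different angles for the standing flap (under 1.66 and about 1.69 rad). The close wrist view settled it near its stop.

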